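# Load the gluing jig and hold the clamp on its third click

### The arm

A 7-joint arm with a two-finger parallel gripper is mounted at the origin on the work surface. World frame = base frame: x ahead of the robot, y to its left, z up, the work surface at z = 0. Lengths are in m, angles in rad, forces in N, time in s.
With the tool pointing down it reaches from about 0.4 to 0.9 m from the base axis. Payload 5.6 kg.
Tool frame: the origin (TCP) lies midway between the tips of the shut fingers; the grasp point (between the pads) lies 19 mm behind it; y points along the fingers, z is the direction in which the jaws open and shut, and the axes are right-handed (so a half turn about y gives the same grasp; the last joint's range is limited). The gripper opens to 92 mm and grips with 3 to 60 N. Pads are 20 mm wide; open, the fingers measure 128 mm over their backs; the gripper's body (75 mm by 189 mm) begins 69 mm behind the grasp point.
Start: joints at [-1.378, 0.468, -0.012, 1.603, 0.006, 1.071, -0.056], TCP at [0.152, 0.632, 0.177] pointing down, gripper open.
Joint ranges: [-2.53, 2.53], [-0.31, 2.02], [-1.57, 1.55], [0.28, 2.44], [-1.29, 4.43], [0.15, 1.84], [-2.92, 2.92]. Speed limits (rad/s): [2.57, 2.57, 3.14, 3.14, 3.14, 3.14, 3.14].

### API

Orientations are given as a 3x3 rotation matrix whose columns are the frame's x, y, z axes.
In Python, from station import env, effector, solver, viewer, workorder, search_frame, tip_of gives the robot as it stands. Calls block until the motion is done:
- env.reach(position, orientation): joint-space move of the TCP to a pose.
- env.movel(position, frame=None, rate=0.15): straight line of the TCP; frame=None keeps the orientation; rate is the mean speed in m/s.
- env.goto_joints(angles): joint-space move.
- effector.release() and effector.grasp(squeeze=None): open the fingers fully, or close them until they stop; squeeze is the grip in N (None keeps the last).
- env.pause(seconds).
- solver.inverse_kinematics(position, orientation): joint angles nearest the present ones, or None.
- env.sense(): the state.
- viewer.read_camera(name): name is "side" or "top"; returns (picture, depth): 384x512x3 uint8, red, green, blue; 384x512 float32, m along the optical axis (not along the pixel's ray), 0 where there is no reading.
- viewer.camera_info(name): a dict with "intrinsics" (3x3 intrinsics, pixels), "eye" and "rotation" of the camera in the world. Camera axes: x right, y up, looking along -z (the intrinsics and any distortion apply to the point x, -y, -z); pixel columns grow to the right and rows downward; lengths in m; the calibration is good to about 2 mm. A picture is of the moment at which its call begins. camera_info takes no time and is no camera call.
A pose or a line that the arm cannot do raises env.PlanningError and nothing moves.
- workorder.finish_job(): hands the job in, once; it reports no verdict.
Trained networks look in the newest picture that a camera, given by its name, has taken for a name from the list of things; names that differ only in an ending like _2 or _b are one class to them, and where a whole thing is asked for, a point or a joint stands for the part that bears it (a point fixed in the world has none). Each returns a list of dicts, best first, with "score" (0 to 1); they miss things now and then, are a little off and sometimes report something else, mostly with a low value. They report only what shows in the picture. A call takes as long as a camera call.
- search_frame(camera, name): "at" ([x, y, z] in m, in world coordinates, good to about 4 mm: the middle of the surface that is visible of it).
- tip_of(camera, name): "at" ([x, y, z] in m, in world coordinates, good to about 4 mm: a listed point, or the origin of a listed thing).
The state is a dict: "t": time; "joint_positions": joint angles; "joint_velocities": joint speeds; "tau": joint torques, N m; "ee_pos": TCP position; "tcp_rot": TCP orientation; "wrist_force": force on the tool from outside, world axes, zero at the start; "moment": the same for the moment, N m; "gripper_width": finger opening in m.
Only numpy, scipy, OpenCV 4.12 (cv2) and the standard library are available. Lean on these libraries where they do the work, as an engineer would, in place of code of your own. Each camera call takes 0.05 s, during which the arm holds its last target. There are 200 camera calls.

### The job

Set the two white printed wheels, stem up, one after the other into the pockets of the gluing jig that match their size, fully home. Then take the black upright grip of the jig's sprung clamp lever and pull it round towards the robot exactly three clicks from its rest, without going on to a fourth, and finish while still holding the lever at the third click, because it springs back when let go. Leave the other things on the table alone.

Things in the scene. Friction and masses are not known exactly. Their poses are not given: they have to be found in the camera images.
- small_wheel: White printed wheel, loose, about 40 g: round disc 44 mm across, 8 mm thick, with a round stem 15 mm across and 42 mm long on its middle (50 mm tall in all). Origin at the centre of the disc's underside, z up the stem. It stands stem up to the left of the jig (+y side); like parts farther left are scenery.
- large_wheel: White printed wheel, loose, like the small one but with a disc 60 mm across (8 mm thick; stem 15 mm across, 42 mm long; 50 mm tall in all). Origin at the centre of the disc's underside, z up the stem. Which of the two wheels stands nearer the robot changes.
- jig: Fixed wooden plate 130 mm (x) by 300 mm (y), 20 mm thick; origin at the centre of its underside on the table, x away from the robot, y to the left at yaw 0 (place and yaw vary). Two round pockets in its +y half, lever with toothed hub on its -y half. A black block (22 by 18 mm, top 40 mm above the table) holds the sprung roller at (0, -36) mm.
- jig_hole0 (a point): Centre of the mouth of the small pocket, in the plate's top face (20 mm above the table), at (-2, 15) mm in the jig's frame: 48 mm across, 8 mm deep, for the small wheel. With the wheel home its disc is flush with the plate's top and its origin 8 mm below this point.
- jig_hole1 (a point): Centre of the mouth of the large pocket, in the plate's top face, at (-10, 98) mm in the jig's frame: 64 mm across, 8 mm deep, for the large wheel; otherwise like the small pocket.
- clamp_bar (a joint): Steel hold-down bar, 14 mm wide, along the jig's far side, top 29 mm above the table; at rest (0) its near edge is 16 mm beyond the discs. Driven by the lever: each click carries it 8 mm (m, towards the jig's -x), 3 mm above the discs; three clicks bring it over their rims, a fourth nearly to a stem. Grip stems in their upper half to stay above it.
- lever (a joint): Clamp lever angle, rad: 0 at the rest stop, grows clockwise from above (grip towards the robot), end stop 1.15. A roller drops into a notch every 0.22: first click 0.22, third 0.66. A spring pulls back with about 8 N at the grip at rest, 11 N at the third click (either by a third more or less). The pull sinks by about 4 N over each tooth and jumps up in the next notch. Let go, it flies back to 0.
- lever_pivot (a point): The lever's upright axis, at the plate's top, at (0, -100) mm in the jig's frame. The grip's axis is 120 mm from it; at rest the lever points to the jig's -y, turned 20 degrees towards its +x. The toothed hub is 88 mm across.
- lever_grip (a point): Point to pinch on the axis of the lever's black grip, 75 mm above the table: an upright round post 18 mm across, its top 100 mm above the table. The lever's flat bar below it is 20 mm wide, its top 45 mm above the table, with a 20 mm collar under the grip up to 48 mm. It moves with the lever.
- tee_a: Bystander: white printed T piece 60 mm long, 14 mm thick, lying to the right of the jig. Origin at the underside under the crossing.
- tee_b: Bystander: a second such T piece, nearer the robot.
- tape_roll: Bystander: cardboard-coloured roll 90 mm across, 24 mm high, lying beyond the jig. Origin at the centre of its underside.
- glue: Bystander: white glue bottle 44 mm across, 110 mm tall, upright beyond the jig. Origin at the centre of its underside.

How it is judged:
On the way, in this order (a step that is already met when the one before it is completed fails the run):
1. both wheels sit home in their own pockets, let go, with the lever still at rest (horizontal distance between small_wheel and jig_hole0 below 0.004 m and z of each of small_wheel, large_wheel in the frame of jig below 0.0145 m and angle between each of small_wheel, large_wheel's own z axis and vertical below 0.06 rad and contact force between each of small_wheel, large_wheel and the fingers below 0.1 N and horizontal distance between large_wheel and jig_hole1 below 0.004 m and value of joint lever below 0.08 rad), for 0.2 s.
2. the lever has been pulled to its third click by the fingers (value of joint lever between 0.58 and 0.745 rad and contact force between lever and the fingers above 1.5 N), for 0.3 s.
At the end, for the whole second after the job is handed in: Both wheels sit in their own pockets (within 4 mm of the pocket's centre, underside no more than 2.5 mm above the pocket floor, upright within 0.06 rad, untouched by the fingers), and the fingers (over 1.5 N) hold the lever still (under 0.1 rad/s) in its third notch, between 0.58 and 0.745 rad (all of step 2 and horizontal distance between small_wheel and jig_hole0 below 0.004 m and z of each of small_wheel, large_wheel in the frame of jig below 0.0145 m and angle between each of small_wheel, large_wheel's own z axis and vertical below 0.06 rad and contact force between each of small_wheel, large_wheel and the fingers below 0.1 N and horizontal distance between large_wheel and jig_hole1 below 0.004 m and velocity of joint lever between -0.1 and 0.1 rad/s); the arm keeps its last pose, push and grip.
It fails at once if the lever was pulled on past the fourth click (value of joint lever above 0.8 rad).
It fails at once if the bystander tee_a was disturbed by more than 25 mm (distance of tee_a from where it was at the start of the episode above 0.025 m).
It fails at once if the bystander tee_b was disturbed by more than 25 mm (distance of tee_b from where it was at the start of the episode above 0.025 m).
It fails at once if the bystander tape_roll was disturbed by more than 25 mm (distance of tape_roll from where it was at the start of the episode above 0.025 m).
It fails at once if the bystander glue was disturbed by more than 25 mm (distance of glue from where it was at the start of the episode above 0.025 m).
It also fails if it takes over 72 s, if anything falls off the work surface, if the arm or the gripper's body presses on something with over 40 N, if the wrist force passes 120 N, or if a joint passes its speed limit or range.

## Working session

There is one attempt and no reset: what is moved stays moved. The work goes in short steps, each a Python script; the robot and the scene stay as the last script left them, time stands still between calls to the robot, and variables do not carry over. Pictures are saved under pics/ and viewed, about 8 in all and at most 12, crops included, and the job is handed in when it is done.

```bash
mkdir -p pics; ls; python3 - <<'E'
from station import *
import cv2, numpy as np
for c in ("top","side"):
    p,d=viewer.read_camera(c); cv2.imwrite(f"pics/{c}0.png",p[:,:,::-1])
    i=viewer.camera_info(c); print(c,i["eye"],np.round(i["rotation"],3).tolist(),i["intrinsics"], i.keys())
    for n in ("small_wheel","large_wheel","jig","jig_hole0","jig_hole1","lever_pivot","lever_grip","tee_a","glue","tape_roll"):
        try: print(n,[(round(r["score"],2),np.round(r["at"],4).tolist()) for r in tip_of(c,n)][:4])
        except Exception as e: print(n,e)
s=env.sense(); print(s["t"],s["ee_pos"],np.round(s["tcp_rot"],3).tolist(),s["wrist_force"],s["gripper_width"])
E
```

```text
pics
top [ 0.48683204 -0.03339111  1.14705063] [[-0.021, 0.996, -0.085], [-0.999, -0.023, -0.026], [-0.028, 0.084, 0.996]] [[434.32870399   0.         257.94990304]
 [  0.         434.32870399 197.77903811]
 [  0.           0.           1.        ]] dict_keys(['intrinsics', 'eye', 'rotation'])
small_wheel [(0.69, [0.7483, 0.0844, 0.0007]), (0.65, [0.4178, 0.3258, -0.0005]), (0.6, [0.5724, -0.2079, 0.0745])]
large_wheel [(0.66, [0.5417, 0.2956, 0.0044])]
jig [(0.62, [0.5453, 0.0053, 0.0004]), (0.3, [0.748, 0.0803, 0.0004])]
jig_hole0 [(0.77, [0.5443, 0.0226, 0.022]), (0.64, [0.5395, 0.1035, 0.0196])]
jig_hole1 [(0.77, [0.5443, 0.0226, 0.022]), (0.64, [0.5395, 0.1035, 0.0196])]
lever_pivot [(0.57, [0.5381, -0.0945, 0.0189])]
lever_grip [(0.71, [0.5712, -0.2044, 0.0731])]
tee_a [(0.77, [0.4306, -0.338, -0.0021]), (0.46, [0.5804, -0.3823, -0.002]), (0.23, [0.7509, 0.0814, -0.0019])]
glue [(0.67, [0.7488, 0.0789, -0.0019])]
tape_roll [(0.92, [0.6884, 0.2486, 0.0001])]
side [ 0.14198041 -0.70801205  0.80853698] [[0.858, 0.333, -0.392], [-0.514, 0.577, -0.635], [0.015, 0.746, 0.666]] [[448.
[... 210 characters left out ...]
])]
large_wheel [(0.73, [0.5391, 0.2928, -0.0021]), (0.26, [0.7409, 0.084, 0.0053])]
jig [(0.88, [0.5387, 0.0043, -0.0006])]
jig_hole0 [(0.85, [0.5423, 0.0224, 0.0192]), (0.82, [0.5435, 0.1031, 0.0218])]
jig_hole1 [(0.85, [0.5423, 0.0224, 0.0192]), (0.82, [0.5435, 0.1031, 0.0218])]
lever_pivot [(0.92, [0.5385, -0.0908, 0.0231])]
lever_grip [(0.57, [0.5722, -0.2088, 0.0753])]
tee_a [(0.54, [0.4251, -0.3367, 0.001]), (0.53, [0.5806, -0.3801, -0.0017])]
glue [(0.72, [0.7418, 0.0806, 0.0005])]
tape_roll [(0.59, [0.6944, 0.241, -0.0002])]
1.1 [0.15188429 0.63200489 0.17737896] [[0.972, 0.0, 0.234], [-0.234, -0.0, 0.972], [0.0, -1.0, -0.0]] [-0.41072429  0.50430163  0.20189665] 0.09232878055072867
```

View pics/top0.png

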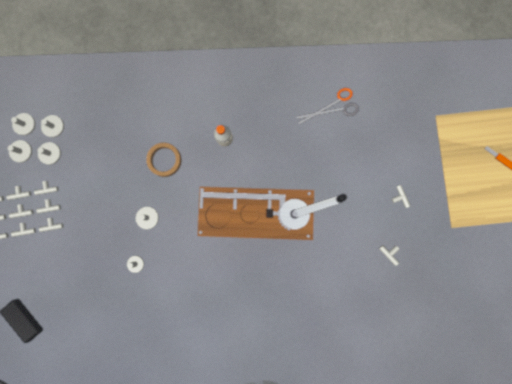

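View pics/side0.png

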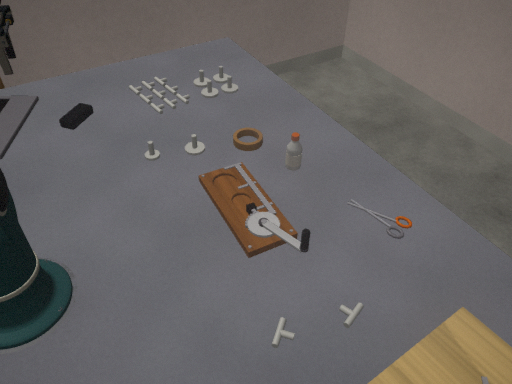

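The small wheel is at top px (135,264), nearer the robot. The large wheel is at (147,217). The jig runs from about (200,187) to (313,240), with the grip at (342,198). Next I refine the poses on rectified planes.

```bash
cat > h.py <<'E'
from station import *
import cv2, numpy as np
def proj(c,P):
    i=viewer.camera_info(c); R=np.array(i["rotation"]); q=(np.atleast_2d(P)-i["eye"])@R
    q=q*[1,-1,-1]; u=q@np.array(i["intrinsics"]).T; return u[:,:2]/u[:,2:]
def rect(c,img,z,x0,x1,y0,y1,s=2000):
    """plane z seen as picture: rows = x0 + r/s, cols = y0 + c/s"""
    w=np.array([[x0,y0,z],[x1,y0,z],[x1,y1,z],[x0,y1,z]]); src=proj(c,w).astype(np.float32)
    W,H=(y1-y0)*s,(x1-x0)*s; dst=np.float32([[0,0],[0,H],[W,H],[W,0]])
    return cv2.warpPerspective(img,cv2.getPerspectiveTransform(src,dst),(int(W),int(H)),flags=cv2.INTER_CUBIC)
def disc(c,p,x,y,r,z=.008,s=4000,thr=150):
    h=.05; m=rect(c,p,z,x-h,x+h,y-h,y+h,s); g=cv2.GaussianBlur(cv2.cvtColor(m,cv2.COLOR_RGB2GRAY),(0,0),2)
    t,b=cv2.threshold(g,0,255,cv2.THRESH_OTSU)
    n,l,st,ce=cv2.connectedComponentsWithStats(b); k=1+np.argmax(st[1:,4])
    hull=cv2.convexHull(cv2.findContours((l==k).astype(np.uint8),0,cv2.CHAIN_APPROX_NONE)[0][0])
    e=cv2.fitEllipse(hull); mc=cv2.minEnclosingCircle(hull)
    f=lambda q:np.round([x-h+q[1]/s,y-h+q[0]/s],4).tolist()
    return f(e[0]),np.round(np.array(e[1])/s*1000,1).tolist(),f(mc[0]),round(mc[1]*2/s*1000,1),m
E
python3 - <<'E'
from h import *
out=[]
for c in ("top","side"):
    p,d=viewer.read_camera(c)
    for n,x,y,r in(("small",.418,.326,.022),("large",.541,.295,.03)):
        q=disc(c,p,x,y,r); print(c,n,q[:4]); out.append(cv2.resize(q[4],(200,200)))
    J=rect(c,p,.02,.44,.64,-.25,.2); 
    hsv=cv2.cvtColor(J,cv2.COLOR_RGB2HSV); b=((hsv[...,1]>110)&(hsv[...,2]>30)).astype(np.uint8)*255
    cs=max(cv2.findContours(cv2.morphologyEx(b,cv2.MORPH_OPEN,np.ones((9,9))),0,2)[0],key=cv2.contourArea); R=cv2.minAreaRect(cs)
    print(c,"jig",.44+R[0][1]/2000,-.25+R[0][0]/2000,np.array(R[1])/2,R[2])
    cv2.drawContours(J,[cv2.boxPoints(R).astype(int)],0,(0,255,0),1)
    out.append(J)
    for n in ("jig_hole0","lever_pivot","lever_grip"):
        a=[]
        for k in range(4):
            viewer.read_camera(c) if k else 0
            a.append([r["at"] for r in tip_of(c,n)[:2]])
        print(c,n,[np.round(v,4).tolist() for v in a])
im=np.vstack([np.hstack([out[0],out[1],out[3],out[4]]),cv2.resize(out[2],(800,355))[:200]*0]) if 0 else None
a=np.zeros((600,800,3),np.uint8)
for k,i in enumerate((0,1,3,4)): a[:120,k*130:k*130+120]=cv2.resize(out[i],(120,120))
a[125:360,:530]=cv2.resize(out[2],(530,235)); a[362:597,:530]=cv2.resize(out[5],(530,235))
cv2.imwrite("pics/rect.png",a[:,:,::-1]); print(env.sense()["t"])
E
```

```text
top small ([0.4171, 0.3233], [43.6, 44.4], [0.4171, 0.3233], 44.9)
top large ([0.538, 0.2925], [59.3, 59.8], [0.538, 0.2925], 60.2)
top jig 0.5293069229125976 0.004274612426757807 [295.84933472  97.54402924] 3.1798300743103027
top jig_hole0 [[[0.4269, -0.3396, -0.003], [0.54, 0.1035, 0.0219]], [[0.5437, 0.0174, 0.0214], [0.5385, 0.1037, 0.0187]], [[0.5417, 0.0207, 0.0199]], [[0.5375, 0.1029, 0.0198], [0.5428, 0.0202, 0.0195]]]
top lever_pivot [[[0.5396, -0.0952, 0.0209]], [[0.5397, -0.094, 0.0191]], [[0.5391, -0.097, 0.02], [0.5445, 0.2977, 0.0038]], [[0.5393, -0.0986, 0.0167]]]
top lever_grip [[[0.5722, -0.2055, 0.076]], [[0.5731, -0.2089, 0.0767]], [[0.5736, -0.2081, 0.0709], [0.5417, 0.2963, 0.0043]], [[0.571, -0.2112, 0.0764], [0.4169, 0.3237, 0.002]]]
side small ([0.4209, 0.3261], [43.0, 43.9], [0.421, 0.3261], 44.5)
side large ([0.5417, 0.2952], [58.8, 60.6], [0.5417, 0.295], 61.2)
side jig 0.5298486938476562 0.0034846496582031095 [304.04064941 108.23294067] 3.44221568107605
side jig_hole0 [[[0.5415, 0.022, 0.0158], [0.5427, 0.1017, 0.0184]], [[0.5389, 0.1054, 0.0215], [0.5427, 0.0229, 0.0169]], [[0.54, 0.1044, 0.0199], [0.5421, 0.0222, 0.0169]], [[0.5441, 0.1017, 0.0191], [0.5418, 0.0193, 0.0184]]]
side lever_pivot [[[0.5353, -0.091, 0.0208]], [[0.5402, -0.0928, 0.0173]], [[0.5374, -0.0898, 0.0196]], [[0.542, -0.092, 0.0199], [0.4264, -0.3376, -0.0]]]
side lever_grip [[[0.5747, -0.2088, 0.0711]], [[0.5708, -0.2085, 0.0733]], [[0.5735, -0.2098, 0.0713], [0.4263, -0.3381, -0.0021]], [[0.5722, -0.2097, 0.0712]]]
3.3
```

View pics/rect.png

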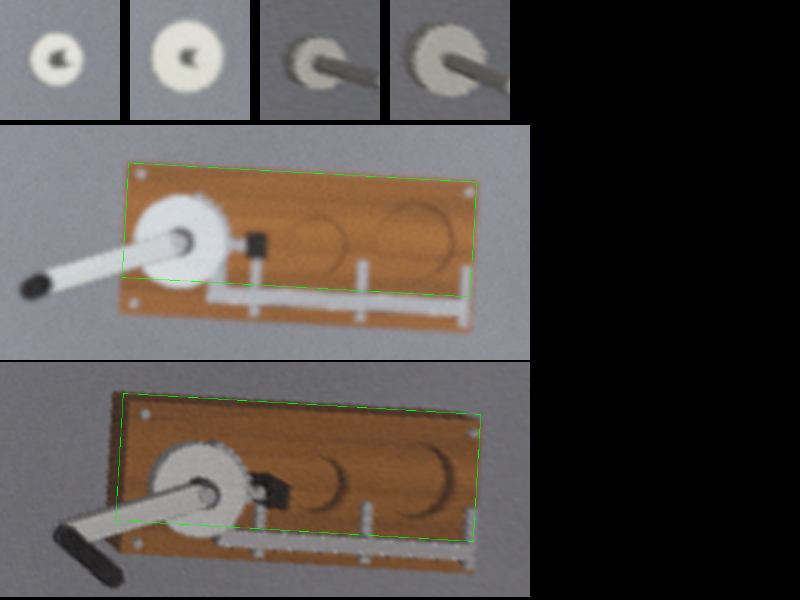

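The side view sits about 3 mm off the top view, which is calibration bias. I'll redo the plate outline offline as a hull that includes the strip behind the bar. After that I'll centre the small wheel with two crossed pinches, so its known position calibrates both cameras against the robot.

```bash
cat >> h.py <<'E'
def jigfit(c,p):
    J=rect(c,p,.02,.44,.64,-.25,.2); hsv=cv2.cvtColor(J,cv2.COLOR_RGB2HSV)
    b=((hsv[...,1]>110)&(hsv[...,2]>(30 if c=="top" else 75))).astype(np.uint8)*255
    b=cv2.morphologyEx(b,cv2.MORPH_OPEN,np.ones((9,9)))
    cs=np.vstack([q for q in cv2.findContours(b,0,1)[0] if cv2.contourArea(q)>400]); R=cv2.minAreaRect(cs)
    return np.array([.44+R[0][1]/2000,-.25+R[0][0]/2000]),np.array(R[1])/2,R[2],J,R
def grip_rot(a):
    """tool pointing down, jaws along world angle a"""
    y=np.array([0,0,-1.]); z=np.array([np.cos(a),np.sin(a),0]); return np.column_stack([np.cross(y,z),y,z])
E
python3 - <<'E'
from h import *
a=np.zeros((500,520,3),np.uint8)
for k,c in enumerate(("top","side")):
    p=cv2.imread(f"pics/{c}0.png")[:,:,::-1].copy(); c0,s,an,J,R=jigfit(c,p); print(c,c0,s,an)
    cv2.drawContours(J,[cv2.boxPoints(R).astype(int)],0,(0,255,0),1); a[k*240:k*240+230,:517]=cv2.resize(J,(517,230))
cv2.imwrite("pics/jig.png",a[:,:,::-1])
for h in (0,np.pi/2,-np.pi/2,np.pi):
  for P in ([.419,.3247,.12],[.54,.1,.12],[.54,.02,.12]):
    q=solver.inverse_kinematics(P,grip_rot(h)); print(round(h,2),P,None if q is None else np.round(q,2))
E
```

```text
top [0.54373479 0.00346983] [295.97155762 126.32577515] 3.106027126312256
side [0.5432961  0.00418677] [300.95452881 134.90142822] 3.3533401489257812
0 [0.419, 0.3247, 0.12] [-1.04  0.35  0.39  1.97 -0.17  0.86 -0.56]
0 [0.54, 0.1, 0.12] [-0.7   0.4   0.57  1.93 -0.27  0.88  0.01]
0 [0.54, 0.02, 0.12] [-0.62  0.4   0.65  1.96 -0.31  0.88  0.19]
1.57 [0.419, 0.3247, 0.12] [-0.79  0.34  0.08  1.95 -0.03  0.85  0.88]
1.57 [0.54, 0.1, 0.12] [-0.52  0.37  0.34  1.92 -0.16  0.87  1.47]
1.57 [0.54, 0.02, 0.12] [-0.49  0.37  0.48  1.95 -0.22  0.87  1.68]
-1.57 [0.419, 0.3247, 0.12] [-1.26  0.38  0.66  1.98 -0.3   0.87 -2.  ]
-1.57 [0.54, 0.1, 0.12] [-0.88  0.46  0.81  1.94 -0.42  0.92 -1.43]
-1.57 [0.54, 0.02, 0.12] [-0.84  0.49  0.97  1.97 -0.51  0.94 -1.19]
3.14 [0.419, 0.3247, 0.12] [-0.54  0.35 -0.22  1.94  0.1   0.86  2.33]
3.14 [0.54, 0.1, 0.12] [-0.26  0.37  0.02  1.91 -0.01  0.87  2.91]
3.14 [0.54, 0.02, 0.12] [ 0.82  0.8  -1.32  1.87  0.85  1.19  2.33]
```

View pics/jig.png

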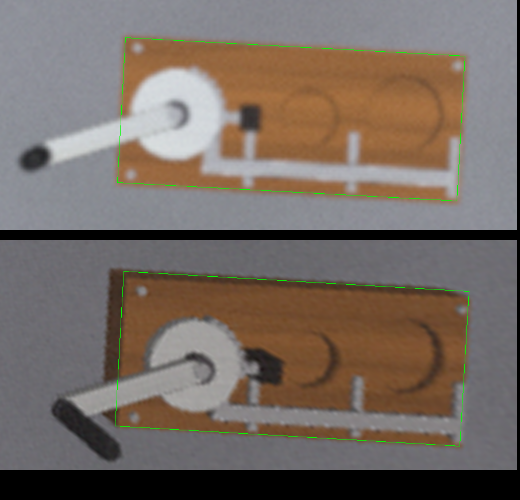

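Both outlines fit. The top box is shrunk evenly, while the side box takes in about 4 mm of the near wall. Now I'll centre the small wheel with the crossed pinches and calibrate.

```bash
python3 - <<'E'
from h import *
np.set_printoptions(precision=4,suppress=True)
yaw=np.radians(-3.2); x,y=.419,.3247; Z=.022
env.reach([x,y,.10],grip_rot(np.pi/2)); env.movel([x,y,Z],rate=.12)
effector.grasp(10); s=env.sense(); print(s["t"],s["ee_pos"],s["gripper_width"],s["wrist_force"])
yw=s["ee_pos"][1]; effector.release(); env.movel([x,y,.08],rate=.15)
env.reach([x,y,.075],grip_rot(yaw)); env.movel([x,y,Z],rate=.12)
effector.grasp(10); s=env.sense(); print(s["t"],s["ee_pos"],s["gripper_width"],s["wrist_force"])
effector.release(); env.movel([x,y,.09],rate=.2)
env.reach([.40,.52,.18],grip_rot(yaw))
for c in("top","side"):
    p,d=viewer.read_camera(c); cv2.imwrite(f"pics/{c}1.png",p[:,:,::-1]); print(c,[disc(c,p,a,b,0)[:2] for a,b in((.419,.3247),(.54,.294))], jigfit(c,p)[:3])
print(env.sense()["t"])
E
```

```text
6.975 [0.419  0.3247 0.022 ] 0.0004156135058048468 [ 0.7769 -0.5777 -0.1257]
12.1083 [0.419  0.3247 0.022 ] 0.00039824911495885584 [ 0.6001 -0.4455  0.1094]
top [([0.4171, 0.3233], [43.5, 44.3]), ([0.538, 0.2925], [59.3, 59.8])] (array([0.5437, 0.0035]), array([296.0412, 126.3474]), 3.1069514751434326)
side [([0.4209, 0.3261], [42.9, 43.8]), ([0.5417, 0.2953], [59.1, 60.5])] (array([0.5433, 0.0042]), array([301.0587, 134.8982]), 3.346818685531616)
14.9417
```

The fingers shut on nothing (width 0) and the wheel didn't move. I'll go back and look.

```bash
python3 - <<'E'
from h import *
np.set_printoptions(precision=4,suppress=True)
x,y=.419,.3247
p,d=viewer.read_camera("top"); u=proj("top",[[x,y,.05]])[0]; print(u, 1.147-d[int(u[1])-5:int(u[1])+6,int(u[0])-5:int(u[0])+6])
env.reach([x,y,.09],grip_rot(np.radians(-3.2))); env.movel([x,y,.022],rate=.12)
s=env.sense(); print(s["t"],s["ee_pos"],s["tcp_rot"],s["gripper_width"])
p,d=viewer.read_camera("side"); u=proj("side",[[x,y,.03]])[0]; print(u)
a,b=int(u[0]),int(u[1]); q=p[max(0,b-75):b+45,max(a-80,0):a+80]; cv2.imwrite("pics/g.png",cv2.resize(q,None,fx=4,fy=4,interpolation=2)[:,:,::-1])
E
```

```text
[128.8188 264.2883] [[-0.0004  0.0019 -0.0004 -0.0019 -0.0013  0.0105  0.0079  0.0076  0.0066
   0.0043  0.0066]
 [-0.001  -0.0011 -0.004  -0.0003  0.0021  0.0044  0.0087  0.0082  0.0082
   0.0055  0.0045]
 [ 0.0002  0.0011 -0.0008  0.0036  0.0081  0.0059  0.0073  0.0076  0.0088
   0.0088  0.0178]
 [ 0.0019  0.0001  0.0001 -0.0038  0.008   0.0511  0.0482  0.0493  0.048
   0.0435  0.0355]
 [ 0.0036 -0.0033 -0.0034 -0.0028  1.147   0.0473  0.0505  0.0482  0.0466
   0.0419  0.0398]
 [ 0.0014  0.0012 -0.0044  0.001   0.0542  0.0521  0.0504  0.0491  0.0459
   0.0491  0.039 ]
 [ 0.0009  0.0011  0.0001  0.0023  0.05    0.0537  0.0503  0.0508  0.049
   0.0464  0.0396]
 [-0.001   0.0008 -0.0008  0.0007  0.0509  0.0487  0.0447  0.0505  0.0465
   0.0483  0.0413]
 [ 0.0013  0.0055 -0.0011 -0.0004  0.0095  0.0492  0.0502  0.0453  0.0443
   0.0058  0.0087]
 [ 0.0012 -0.0004  0.0011 -0.0008 -0.0024  0.0128  0.0081  0.0098  0.0068
   0.0107  0.0102]
 [ 0.0016  0.0038  0.0008  0.0007  0.0006  0.0075  0.01    0.0094  0.0105
   0.0115  0.0081]]
16.575 [0.4194 0.3253 0.0224] [[-0.0554  0.0007  0.9985]
 [-0.9985  0.0005 -0.0554]
 [-0.0005 -1.      0.0007]] 0.09155384382189051
[150.1361 147.832 ]
```

View pics/g.png

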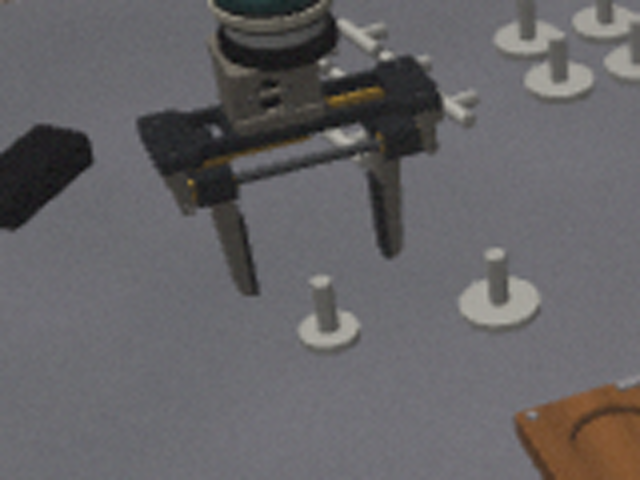

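The small wheel stem is at crop px (322,300). The finger tips, at (245,290) and (393,252), look behind or above it, so the tool isn't where the state says. I'll measure the tips with depth.

```bash
python3 - <<'E'
from h import *
np.set_printoptions(precision=4,suppress=True)
x,y=.419,.3247
s=env.sense(); print(s["t"],s["ee_pos"],s["joint_positions"])
p,d=viewer.read_camera("side"); i=viewer.camera_info("side"); K=i["intrinsics"]
for z in(.0,.022,.05):
    print(z,proj("side",[[x-.055,y,z],[x+.055,y,z]]))
def pt(u,v):
    z=np.median(d[v-1:v+2,u-1:u+2]); q=np.array([(u-K[0][2])/K[0][0]*z,-(v-K[1][2])/K[1][1]*z,-z]); return np.array(i["rotation"])@q+i["eye"]
for u,v in((130,143),(131,144),(128,138),(168,134),(167,130),(166,125),(150,144)): print(u,v,pt(u,v))
q=p[62:212,60:260]; cv2.imwrite("pics/g2.png",cv2.resize(q,None,fx=4,fy=4,interpolation=2)[:,:,::-1])
p,d=viewer.read_camera("top"); cv2.imwrite("pics/gt.png",cv2.resize(p[190:330,60:240],None,fx=3,fy=3)[:,:,::-1])
E
```

```text
16.625 [0.4196 0.3254 0.0227] [-1.0481  0.5094  0.4071  2.0267 -0.3186  0.6644 -0.4899]
0.0 [[133.3168 162.0397]
 [169.323  150.3944]]
0.022 [[132.0047 155.9519]
 [168.4571 144.3766]]
0.05 [[130.2902 147.997 ]
 [167.3266 136.5198]]
130 143 [0.365  0.3198 0.0699]
131 144 [0.3674 0.321  0.0649]
128 138 [0.3627 0.3203 0.0872]
168 134 [0.4733 0.3133 0.066 ]
167 130 [0.472  0.3131 0.0803]
166 125 [0.4712 0.313  0.0975]
150 144 [0.4192 0.3199 0.0466]
```

```bash
python3 - <<'E'
from h import *
np.set_printoptions(precision=4,suppress=True)
effector.grasp(5); env.pause(.3); s=env.sense(); print(s["t"],s["ee_pos"],s["gripper_width"],s["joint_positions"])
p,d=viewer.read_camera("side"); q=p[62:212,60:260]; cv2.imwrite("pics/g2.png",cv2.resize(q,None,fx=4,fy=4,interpolation=2)[:,:,::-1])
i=viewer.camera_info("side"); K=i["intrinsics"]
for v in range(120,160,2):
    u=150; z=np.median(d[v,u-1:u+2]); q=np.array([(u-K[0][2])/K[0][0]*z,-(v-K[1][2])/K[1][1]*z,-z]); print(v,np.array(i["rotation"])@q+i["eye"],p[v,u])
E
```

```text
18.3667 [0.419  0.3247 0.022 ] 0.0007204288504327206 [-1.0477  0.5101  0.4067  2.0277 -0.3188  0.6641 -0.4898]
120 [0.4286 0.3118 0.1286] [62 61 56]
122 [0.4284 0.3145 0.1207] [63 62 56]
124 [0.4278 0.3159 0.1136] [60 59 55]
126 [0.4268 0.3154 0.1077] [55 51 49]
128 [0.4258 0.3153 0.1015] [49 53 50]
130 [0.425  0.3157 0.0949] [44 43 40]
132 [0.4244 0.3173 0.0874] [38 36 37]
134 [0.4234 0.317  0.0813] [36 32 33]
136 [0.4224 0.3169 0.0749] [30 33 35]
138 [0.4208 0.3146 0.0701] [37 34 37]
140 [0.4196 0.3138 0.0641] [38 40 40]
142 [0.421  0.3226 0.0512] [155 155 147]
144 [0.4192 0.3197 0.0467] [99 98 95]
146 [0.4182 0.3196 0.0402] [91 89 87]
148 [0.4168 0.3181 0.0345] [87 88 84]
150 [0.4167 0.3217 0.0251] [95 91 88]
152 [0.4158 0.322  0.0181] [95 93 90]
154 [0.4152 0.3238 0.0098] [101  99  96]
156 [0.4121 0.3161 0.009 ] [166 163 154]
158 [0.4088 0.3072 0.009 ] [135 134 128]
```

View pics/g2.png

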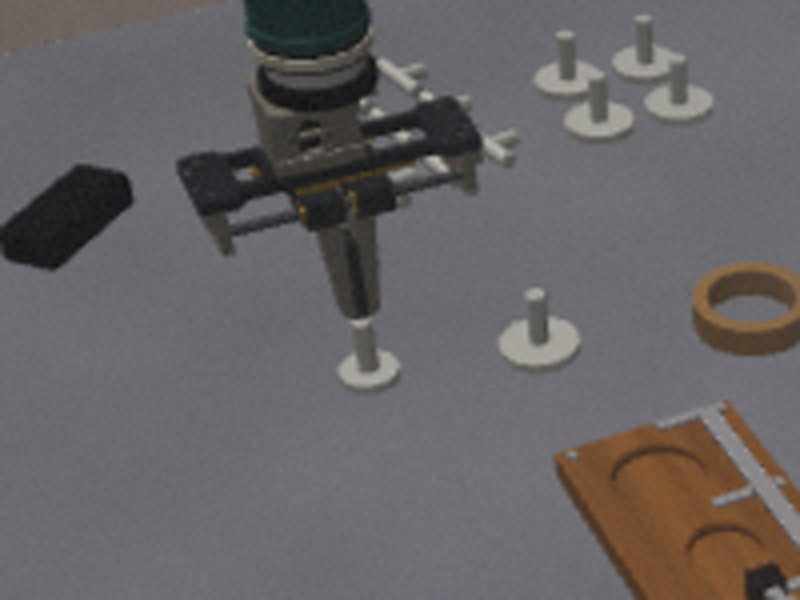

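The shut tips are centred over the stem, but at z≈0.062 by depth while the state reports 0.022. The real tips are therefore about 40 mm short of the reported TCP along the tool axis; x and y agree. I'll pin the offset down by touching the stem top (z = 0.050) gently.

```bash
python3 - <<'E'
from h import *
f0=env.sense()["wrist_force"][2]
for z in np.arange(.015,.002,-.001):
    env.movel([.419,.3247,z],rate=.05); s=env.sense(); f=s["wrist_force"][2]-f0
    print(round(z,4),round(s["ee_pos"][2],4),round(f,2))
    if f>2.5: break
env.movel([.419,.3247,.03],rate=.15); print(env.sense()["t"])
E
```

```text
0.015 0.0145 -0.21
0.014 0.014 0.02
0.013 0.0132 3.3
19.475
```

Contact came at a reported z of about 0.0135, so the offset is 36.5 mm. Now I redo the crossed pinches with that correction.

```bash
cat >> h.py <<'E'
OFF=.0365  # real finger tips are this much above the reported TCP
def line(x,y,ztip,rate=.15,frame=None): env.movel([x,y,ztip-OFF],frame,rate)
def go(x,y,ztip,a): env.reach([x,y,ztip-OFF],grip_rot(a))
YAW=np.radians(-3.2)
np.set_printoptions(precision=4,suppress=True)
E
python3 - <<'E'
from h import *
x,y=.419,.3247
effector.release(); go(x,y,.075,np.pi/2); line(x,y,.023)
effector.grasp(8); s=env.sense(); print(s["t"],s["ee_pos"],s["gripper_width"],s["wrist_force"])
effector.release(); line(x,y,.07,.2)
go(x,y,.068,YAW); line(x,y,.023)
effector.grasp(8); s=env.sense(); print(s["t"],s["ee_pos"],s["gripper_width"],s["wrist_force"])
p,d=viewer.read_camera("side"); print(disc("side",p,x,y,0)[:2])
effector.release(); line(x,y,.07,.25); go(.40,.50,.15,YAW)
for c in("top","side"):
    p,d=viewer.read_camera(c); print(c,[disc(c,p,a,b,0)[:2] for a,b in((x,y),(.54,.294))])
print(env.sense()["t"])
E
```

```text
23.7167 [ 0.4189  0.3246 -0.0136] 0.014621822718118248 [-0.016   0.1526 -0.3597]
28.1083 [ 0.4189  0.3246 -0.0136] 0.014789099953156835 [-0.0451  1.1638 -0.6658]Traceback (most recent call last):
  File "<stdin>", line 8, in <module>
  File "h.py", line 16, in disc
    e=cv2.fitEllipse(hull); mc=cv2.minEnclosingCircle(hull)
cv2.error: OpenCV(4.12.0) /io/opencv/modules/imgproc/src/shapedescr.cpp:361: error: (-201:Incorrect size of input array) There should be at least 5 points to fit the ellipse in function 'fitEllipseNoDirect'
```

```bash
python3 - <<'E'
from h import *
for c in("side","top"):
    p,d=viewer.read_camera(c); x,y,h=.419,.3247,.05; m=rect(c,p,.008,x-h,x+h,y-h,y+h,4000); cv2.imwrite(f"pics/h_{c}.png",m[:,:,::-1])
a=np.hstack([cv2.imread("pics/h_side.png"),cv2.imread("pics/h_top.png")])
cv2.circle(a,(200,200),88,(0,255,0),1); cv2.circle(a,(600,200),88,(0,255,0),1)
cv2.imwrite("pics/h.png",a); print(env.sense()["t"])
E
```

```text
28.2583
```

View pics/h.png

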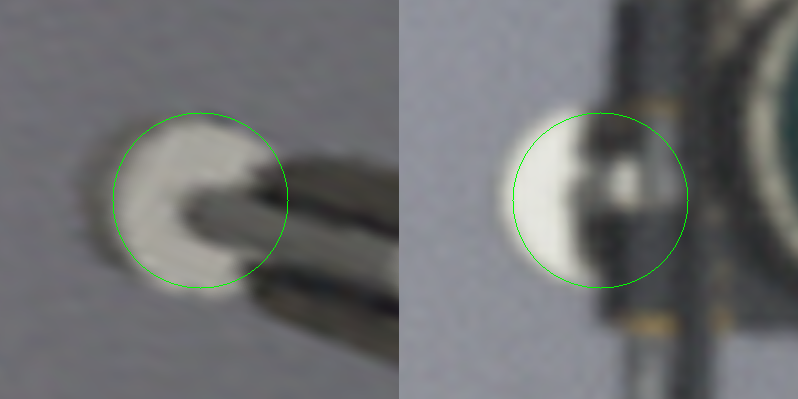

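The disc is held. In the side view it lies a bit below centre (row about 206), and in the top view a bit left (col about 590). I'll fit known-radius circles on the visible arcs to get the biases, and fit the pocket arcs the same way, all offline.

```bash
cat > arc.py <<'E'
from h import *
from scipy.optimize import minimize
def arcfit(m,c,r,angs,sign,s=4000):
    """centre (col,row px) with strongest inside-outside contrast (sign +1: bright inside) on given angles"""
    g=cv2.GaussianBlur(cv2.cvtColor(m,cv2.COLOR_BGR2GRAY),(0,0),3).astype(np.float32); a=np.radians(angs)
    def f(q):
        o=[cv2.remap(g,np.float32(q[0]+R*np.cos(a))[None],np.float32(q[1]+R*np.sin(a))[None],1) for R in(r*s-6,r*s+6)]
        return -sign*float((o[0]-o[1]).mean())
    best=min(((f((c[0]+i,c[1]+j)),c[0]+i,c[1]+j) for i in range(-16,17) for j in range(-16,17)))
    return best
E
python3 - <<'E'
from arc import *
x,y,h=.419,.3247,.05
for c,an in(("side",np.r_[100:261:3]),("top",np.r_[115:246:3])):
    m=cv2.imread(f"pics/h_{c}.png"); b=arcfit(m,(200,200),.022,an,1); print(c,"held, bias mm",(b[2]-200)/4,(b[1]-200)/4,b[0])
    p=cv2.imread(f"pics/{c}1.png"); m=rect(c,p,.008,x-h,x+h,y-h,y+h,4000); b=arcfit(m,(200,200),.022,an,1); print(c,"before",(b[2]-200)/4,(b[1]-200)/4)
    for nm,X,Y,r in(("h0",.5423,.0185,.024),("h1",.539,.102,.032)):
        m=rect(c,p,.02,X-h,X+h,Y-h,Y+h,4000); b=arcfit(m,(200,200),r,np.r_[-70:61:3],-1); print(c,nm,X+(b[2]-200)/4000,Y+(b[1]-200)/4000,b[0])
    # predicted from box
ps=np.radians(-3.15);R=np.array([[np.cos(ps),-np.sin(ps)],[np.sin(ps),np.cos(ps)]])
for J in((.54373,.00347),(.5457,.0042)): print([np.array(J)+R@v for v in([-.002,.015],[-.010,.098],[0,-.1])])
E
```

```text
side held, bias mm 2.25 1.0 -36.15126037597656
side before 1.75 1.75
side h0 0.5438 0.021249999999999998 -16.027210235595703
side h1 0.54025 0.1035 -16.010986328125
top held, bias mm -1.25 -1.5 -45.1046028137207
top before -1.75 -1.0
top h0 0.5423 0.022 -7.537730693817139
top h1 0.53825 0.10525 -10.428511619567871
[array([0.5426, 0.0186]), array([0.5391, 0.1019]), array([ 0.5382, -0.0964])]
[array([0.5445, 0.0193]), array([0.5411, 0.1026]), array([ 0.5402, -0.0956])]
```

Corrected estimates agree to about 1 mm: hole0 ≈ (0.5426, 0.0201) and hole1 ≈ (0.5392, 0.1034). I'll place the small wheel with force-guarded lowering and a small search if it misses.

```bash
cat >> h.py <<'E'
H0=np.array([.5426,.0201]); H1=np.array([.5392,.1034])
def insert(H,zgrip):
    """held wheel (bottom was at 0 when ee z = zgrip) into the pocket at H; returns offset that went in"""
    zt=zgrip+.020; env.movel([*H,zt+.003],grip_rot(YAW),.3); f0=env.sense()["wrist_force"].copy()
    for o in [(0,0)]+[(r*np.cos(t),r*np.sin(t)) for r in(.0015,.003) for t in np.arange(0,6.2,1.0472 if r<.002 else .7854)]:
        q=H+np.array(o); env.movel([*q,zt+.0005],rate=.1); env.movel([*q,zt-.0025],rate=.06)
        s=env.sense(); f=s["wrist_force"]-f0; print("try",np.array(o),s["ee_pos"],f)
        if f[2]<2.5:
            env.movel([*q,zgrip+.0125],rate=.05); s=env.sense(); print("in",s["t"],s["ee_pos"],s["wrist_force"]-f0,s["gripper_width"]); return q
        env.movel([*q,zt+.0005],rate=.1)
E
python3 - <<'E'
from h import *
effector.grasp(20); s=env.sense(); z=s["ee_pos"][2]; x,y=s["ee_pos"][:2]
env.movel([x,y,z+.045],rate=.2); print(env.sense()["gripper_width"])
env.movel([.50,.15,z+.045],rate=.35)
print(insert(H0,z)); s=env.sense(); print(s["t"])
E
```

```text
0.014300899828688844
try [0 0] [0.5424 0.0205 0.0039] [-0.2949 -0.7311  0.393 ]
in 30.9083 [ 0.5423  0.02   -0.0013] [ 0.3758 -0.3134  0.2712] 0.014327297461207658
[0.5426 0.0201]
30.9083
```

The small wheel went in without force. Release it, then pick the large wheel; both corrected cameras agree on (0.5393, 0.2941), so one pinch is enough.

```bash
python3 - <<'E'
from h import *
effector.release(); line(*H0,.085,.3)
L=[.5393,.2941]; line(.5393,.2941,.075,.35); line(*L,.023,.2)
p,d=viewer.read_camera("top"); cv2.imwrite("pics/top2.png",p[:,:,::-1])
effector.grasp(20); s=env.sense(); z=s["ee_pos"][2]; print(s["t"],s["ee_pos"],s["gripper_width"],s["wrist_force"])
m=[]
for c in("top","side"):
    p,d=viewer.read_camera(c); m.append(rect(c,p,.02,.49,.59,-.03,.15,4000))
    a=m[-1]; cv2.circle(a,(int((H0[1]+.03)*4000),int((H0[0]-.49)*4000)),88,(0,255,0),1); cv2.circle(a,(int((H1[1]+.03)*4000),int((H1[0]-.49)*4000)),128,(0,255,0),1)
cv2.imwrite("pics/in0.png",cv2.resize(np.vstack(m),(540,600))[:,:,::-1])
E
```

```text
34.9667 [ 0.5393  0.2941 -0.0135] 0.014432623709640512 [ 0.6848  0.4411 -0.0146]
```

View pics/in0.png

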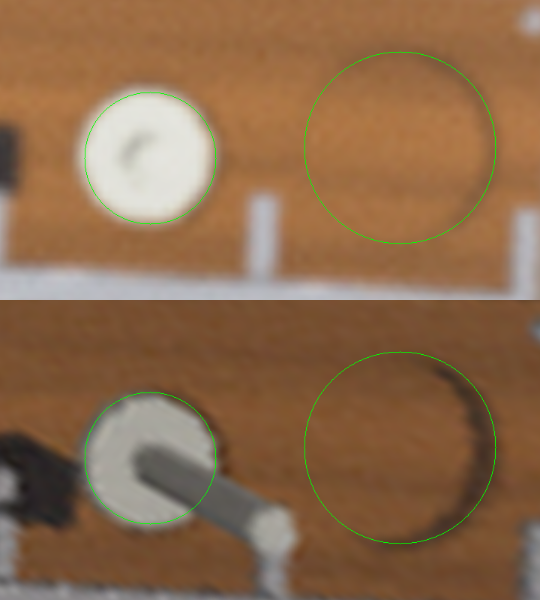

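The small wheel sits in its pocket (top crop centre about (149,156)), and the large pocket arc matches the H1 circle once the known bias is allowed for. Now the large wheel goes in.

```bash
python3 - <<'E'
from h import *
s=env.sense(); z=s["ee_pos"][2]; x,y=s["ee_pos"][:2]
env.movel([x,y,z+.04],rate=.2); env.movel([x,.16,z+.04],rate=.35)
q=insert(H1,z)
if q is not None:
    effector.release(); line(*H1,.125,.35)
    m=[]
    for c in("side",):
        p,d=viewer.read_camera(c); 
        for zz in(.02,): a=rect(c,p,zz,.49,.59,-.03,.15,4000); cv2.circle(a,(int((H0[1]+.031)*4000),int((H0[0]-.49+.00225)*4000)),88,(0,255,0),1); cv2.circle(a,(int((H1[1]+.031)*4000),int((H1[0]-.49+.00225)*4000)),120,(0,255,0),1); m.append(a)
    cv2.imwrite("pics/in1.png",cv2.resize(m[0],(540,300))[:,:,::-1])
    for a in (0.15,-.2,.6):
        for sgn in(0,np.pi,-np.pi): pass
print(env.sense()["t"])
E
```

```text
try [0 0] [0.539  0.1039 0.0038] [-0.3774 -0.2791  0.7054]
in 37.05 [ 0.539   0.1033 -0.0013] [-0.2971 -0.0467  0.2883] 0.014089777729201966
38.7083
```

View pics/in1.png

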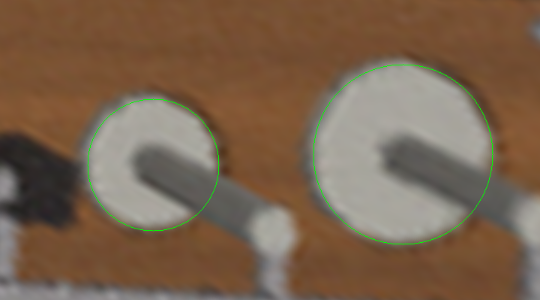

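Both discs sit concentric in their pockets, at crop centres of about (152,162) and (402,153). Now the lever: pivot ≈ (0.5382, -0.0948) and grip ≈ (0.5729, -0.2097), which matches the networks.

```bash
cat >> h.py <<'E'
PV=np.array([.5382,-.0948]); PH0=np.radians(-73.2)
def lev(th,r=.12): a=PH0-th; return PV+r*np.array([np.cos(a),np.sin(a)]), grip_rot(a+np.pi/2), np.array([np.sin(a),-np.cos(a)])
E
python3 - <<'E'
from h import *
P,R,t=lev(0); env.movel([*H0,.125-OFF],rate=.35); env.reach([*P,.122-OFF],R); line(*P,.055,.2)
f0=env.sense()["wrist_force"].copy(); effector.grasp(45); s=env.sense(); print(s["t"],s["ee_pos"],s["gripper_width"],s["wrist_force"]-f0)
for th in np.r_[.055:.67:.055]:
    P,R,t=lev(th); env.movel([*P,.055-OFF],R,.06); s=env.sense(); v=s["ee_pos"][:2]-PV
    print(round(th,3),"act",round(PH0-np.arctan2(v[1],v[0]),3),"r",round(np.hypot(*v),4),"ft",round(float((s["wrist_force"]-f0)[:2]@t),2),"w",round(s["gripper_width"],4))
p,d=viewer.read_camera("top"); cv2.imwrite("pics/lv.png",p[:,:,::-1]); p,d=viewer.read_camera("side"); cv2.imwrite("pics/lvs.png",p[:,:,::-1])
print([ (r["score"],np.round(r["at"],4)) for r in tip_of("side","lever_grip")],env.sense()["t"])
E
```

```text
41.625 [ 0.573  -0.2096  0.0185] 0.017142031005111087 [-0.3936 -0.6118 -1.2026]
0.055 act 0.022 r 0.1201 ft -8.96 w 0.0173
0.11 act 0.087 r 0.1199 ft -8.16 w 0.0176
0.165 act 0.155 r 0.1199 ft -4.67 w 0.0172
0.22 act 0.208 r 0.1199 ft -5.59 w 0.0175
0.275 act 0.248 r 0.1199 ft -9.6 w 0.017
0.33 act 0.309 r 0.1198 ft -9.95 w 0.0172
0.385 act 0.374 r 0.1198 ft -5.0 w 0.017
0.44 act 0.426 r 0.1198 ft -6.86 w 0.0172
0.495 act 0.468 r 0.1198 ft -10.92 w 0.0172
0.55 act 0.529 r 0.1198 ft -10.01 w 0.0173
0.605 act 0.595 r 0.1197 ft -5.67 w 0.0173
0.66 act 0.645 r 0.1197 ft -6.97 w 0.0178
[(0.62, array([ 0.4962, -0.2079,  0.0724])), (0.42, array([ 0.4257, -0.3406, -0.0011]))] 44.875
```

The force shows three tooth dips (at 0.165, 0.385 and 0.605), then rises again. The image grip position gives about 0.649 rad. Let it settle, then check.

```bash
python3 - <<'E'
from h import *
def st(n):
    s=env.sense(); v=s["ee_pos"][:2]-PV; a=PH0-np.arctan2(v[1],v[0]); print(n,s["t"],round(a,4),s["wrist_force"],round(s["gripper_width"],4),np.abs(s["joint_velocities"]).max().round(4)); return a
env.pause(.5); a=st("settled")
P,R,t=lev(.66+.66-a if abs(.66-a)<.04 else .66); env.movel([*P,.055-OFF],R,.03); env.pause(.5); st("adj")
for c in("side","top"):
    p,d=viewer.read_camera(c); g=[r["at"] for r in tip_of(c,"lever_grip") if r["at"][2]>.06]
    for q in g: print(c,q,"th",PH0-np.arctan2(q[1]-PV[1],q[0]-PV[0]))
p,d=viewer.read_camera("side"); 
cv2.imwrite("pics/end.png",cv2.resize(p[140:270,170:340],None,fx=4,fy=4,interpolation=2)[:,:,::-1]); st("end")
E
```

```text
settled 45.375 0.6444 [ 7.5654 -1.5549 -7.3984] 0.0174 0.0019
adj 46.125 0.6514 [ 9.6008 -2.208  -9.7297] 0.0171 0.0024
side [0.4951, -0.2075, 0.0754] th 0.6584850685788417
top [0.4951, -0.2046, 0.0736] th 0.6672671211349304
end 46.375 0.6515 [ 9.0244 -2.4599 -9.7377] 0.0173 0.0019
```

View pics/end.png

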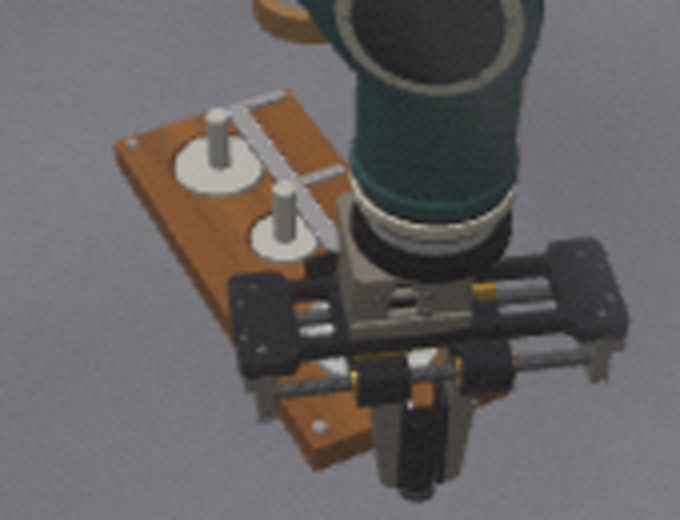

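The lever is held still at about 0.65–0.66 rad, the pull has risen again in the third notch, and the bar lies over both rims with the wheels seated. Handing in.

```bash
python3 -c "
from station import *
print(workorder.finish_job(), env.sense()['t'])"
```

```text
the job is handed in; nothing more can be done
the job is handed in; nothing more can be done
```

I set both wheels stem up in their matching pockets, pulled the clamp lever to its third click, and handed in at about 46 s with the gripper still holding it. No verdict is reported.

**Wheels:** Each went in on the first try with under 1 N of vertical force. Pictures after release showed both discs sitting concentric in their pockets. The last picture showed the clamp bar over both rims.

**Lever:** The force on the way round showed three tooth dips, then rose again in the third notch. The lever angle came out at 0.651 rad from the arm position and 0.658 and 0.667 rad from the side and top cameras, within the allowed 0.58–0.745. It was still, with about 9–10 N of sideways pull at the wrist.

**What disagreed along the way:**
- **Finger tips:** the real tips sit about 36.5 mm short of the reported tool position. My first pinches closed above the small wheel's stem because of this. I found it by camera depth, measured it by touching the stem top, and corrected for it.
- **Cameras:** the two cameras differed by about 3–4 mm. I calibrated both against the pinched small wheel.
- **Downward load:** at the end about 10 N showed on the vertical wrist force. I did not look into it; it is well under the limit.
- **Bystanders:** I did not measure them again at the end, but no motion came near them.

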